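# Nest the last sample channel on the drain rack

### The job

Two washed aluminium sample channels lie side by side, open side up, on the sloping drain rack. Pick up the third channel, which lies open side down on the bench, and nest it upside down over those two so that one of its legs stands fully down inside each of them, lined up with them and with its ends about level with theirs. Set it down without dropping it, and do not push the two channels out of place or disturb the other things on the bench.

Things in the scene. Friction and masses are not known exactly. Their poses are not given: they have to be found in the camera images.
- rack: fixed grey drain rack; deck 200 x 168 mm, sloping up 30 degrees towards its +x. Origin: on the bench under the deck's centre, z up; deck top there at 85 mm (35 at the low edge, 135 at the high). Toe lip 24 mm high across the low edge, inner face 90 mm down-slope of the centre; side rails 12 mm high, inner faces 76 mm either side of the middle.
- channel_left: loose aluminium U-channel lying down the slope on the rack's +y (left) half, open side up; 160 mm long, 66 wide, 45 high, walls 4 mm, open ends, 0.26 kg. Lower end against the toe lip. Origin: centre of its underside. x along it, up the slope; y across; z square to the deck, out of the open side (leg edges at z = 45 mm).
- channel_right: loose aluminium U-channel lying down the slope on the rack's -y (right) half, open side up; 160 mm long, 66 wide, 45 high, walls 4 mm, open ends, 0.26 kg. Lower end against the toe lip. Origin: centre of its underside. x along it, up the slope; y across; z square to the deck, out of the open side (leg edges at z = 45 mm). Between the two: a gap of 2 to 19 mm.
- channel_loose: the third U-channel, same profile, open side down on the bench; 160 mm long, 66 wide, 45 high, walls 4 mm, open ends, 0.26 kg. Origin: midway between its leg edges at mid-length; x along it, y across, z out of its closed back (outer face at z = 45 mm). A half turn about z changes nothing. Nested, its leg edges rest on the two channels' inner floors: origin midway between their origins, 4 mm higher along their z.
- wash_bottle: bystander: white bottle, 68 mm wide, 180 mm high, upright; origin under its centre
- beaker: bystander: blue plastic beaker, 90 mm wide, 100 mm high, open top; origin under its centre
- brush: bystander: wooden-handled brush, 170 mm long, lying along its x; origin under its middle
- sieve: bystander: round steel sieve pan, 150 mm wide, 50 mm high; origin under its centre
Things that resemble listed ones, but are neither listed nor needed, are in the scene too. Leave any purple look-alike of the channel_left alone.

How it is judged:
By the outcome, as a careful person would: the job done as asked, in the order asked, and still so for the second after the job is handed in, with the robot touching nothing.
It also fails if it takes over 42 s, if anything falls off the work surface, if the arm or the gripper's body presses on something with over 40 N, if the wrist force passes 120 N, or if a joint passes its speed limit or range.

### The arm

A 6-joint arm with a two-finger parallel gripper is mounted at the origin on the work surface. World frame = base frame: x ahead of the robot, y to its left, z up, the work surface at z = 0. Lengths are in mm, angles in rad, forces in N, time in s.
With the tool pointing down it reaches from about 275 to 1000 mm from the base axis. Payload 8.4 kg.
Tool frame: the origin (TCP) lies midway between the tips of the shut fingers; the grasp point (between the pads) lies 19 mm behind it; z points along the fingers, y is the line along which they close (so a half turn about z gives the same grasp; the last joint's range is limited). The gripper opens to 85 mm and grips with 20 to 120 N. Pads are 22 mm wide; open, the fingers measure 114 mm over their backs; the gripper's body (76 mm by 85 mm) begins 54 mm behind the grasp point. The pads swing forward as they close: fully open they stand 13 mm farther back than shut.
Start: joints at [1.116, 0.353, 1.633, -0, 1.155, -0.002], TCP at [273.427, 562.019, 231.281] pointing down, gripper open.
Joint ranges: [-2.63, 2.63], [-0.92, 2.1], [0.06, 2.66], [-1.3, 4.44], [0, 2.69], [-3.02, 3.02]. Speed limits (rad/s): [2.22, 2.22, 2.79, 3.14, 3.14, 3.14].

### API

Orientations are given as [roll, pitch, yaw] about the fixed x, y, z axes, in that order (R = Rz(yaw) Ry(pitch) Rx(roll)).
In Python, from rig import r gives the robot as it stands.
- The arm moves only by the shell command python3 -m inch 'ROWS' [OPENING] [FORCE]. ROWS is JSON, a list that holds one entry, the list of rows, each a list of 6 numbers: the shift along the tool's x, y, z scaled (see below), then the turn, a rotation vector about the tool's x, y, z scaled (see below). In form: [[[tx, ty, tz, wx, wy, wz], ...]]. A call has 1 to 8 rows; each row is the pose to reach, as a shift and turn from the pose commanded when the call began, along the tool's axes at that moment, turning the shorter way round; what a row does not reach only later rows make up. The controller multiplies each number of a shift by 20 cm and each number of a turn by pi rad. A row lasts 1/12 s, in which the tool goes at most 41.7 mm and 7.16 degrees, less where a joint would pass 70% of its speed; a pose out of reach is approached as far as the arm can. A call with a number of a shift or a turn outside -1 to 1 is refused whole. A call with a gripper value outside its range is refused whole. OPENING is the gripper's target within -1 to 1 (fully open at 1, half-way at 0, shut at -1), set as the call begins (- or left out, the last holds). The fingers move at their own pace and stop on an object; FORCE is the grip in N (left out, the last holds). Time passes only in rows, so rows that repeat a pose let the fingers close. It gives the time, the measured TCP pose, the force, the opening and the grip force at its end, in the units of the state.
- r.sense(): the state, without advancing time (a new reading comes with each control period).
- r.grab_frame(name): name is "side" or "top"; returns the picture (384x512x3 uint8, red, green, blue); there is no depth.
- r.camera_info(name): a dict with "K" (3x3 intrinsics, pixels), "rvec" (rotation vector, rad) and "tvec" (3), from world to camera coordinates, as OpenCV has them. Camera axes: x right, y down, z forward; pixel columns grow to the right and rows downward; lengths in mm; the calibration is good to about 2 mm. A picture is of the moment at which its call begins. camera_info takes no time and is no camera call.
- r.sign_off(): hands the job in; it is judged then, once.
The state is a dict: "clock": time; "qpos": joint angles; "qvel": joint speeds; "joint_efforts": joint torques, N m; "eef_pos": TCP position; "tcp_rot": TCP orientation; "contact_force": force on the tool from outside, world axes, zero at the start; "wrist_torque": the same for the moment, N m; "opening": opening from 0.0 (shut) to 1.0 (fully open); "grasp_force": force on a finger pad.
Only numpy, scipy, OpenCV 4.12 (cv2) and the standard library are available. Lean on these libraries where they do the work, as an engineer would, in place of code of your own. Each camera call takes 0.05 s, during which the arm holds its last target. There are 200 camera calls.

## Working session

There is one attempt and no reset: what is moved stays moved. The work goes in short steps, Python scripts to look and compute and a shell command to move; the robot and the scene stay as the last step left them, time stands still between calls to the robot, and variables do not carry over. Pictures are saved under pics/ and viewed, at most 10 in all, crops included, and the job is handed in when it is done.

```bash
ls; mkdir -p pics; python3 - <<'E'
from rig import r
import cv2
for n in("side","top"):
    f=r.grab_frame(n); cv2.imwrite(f"pics/{n}0.png",cv2.resize(f[:,:,::-1],(800,600),interpolation=cv2.INTER_CUBIC)); cv2.imwrite(f"{n}0.png",f[:,:,::-1])
    print(n,r.camera_info(n))
print(r.sense())
E
```

```text
pics
side {'K': array([[431.83329334,   0.        , 249.01522919],
       [  0.        , 431.83329334, 186.71042528],
       [  0.        ,   0.        ,   1.        ]]), 'rvec': array([ 2.05040134, -0.70177073,  0.3731306 ]), 'tvec': array([-466.30196584,  240.88284628,  940.72384251])}
top {'K': array([[477.32388605,   0.        , 243.83196064],
       [  0.        , 477.32388605, 187.35373957],
       [  0.        ,   0.        ,   1.        ]]), 'rvec': array([ 2.11099851, -2.12304607,  0.21484028]), 'tvec': array([ -31.4462231 ,  557.01260894, 1375.54074117])}
{'clock': 0.1, 'qpos': array([ 1.11558133e+00,  3.53587726e-01,  1.63406683e+00, -1.62810073e-05,
        1.15520788e+00, -2.43085868e-03]), 'qvel': array([-0.00048371, -0.001556  , -0.000206  ,  0.00135726,  0.00020467,
       -0.00062508]), 'joint_efforts': array([ 1.37236781e-03, -6.06350255e+01, -3.42823327e+01,  1.29043424e-04,
        3.78251585e-03,  3.83045131e-05]), 'eef_pos': array([273.24997122, 561.61906567, 230.6282151 ]), 'tcp_rot': array([-3.14032284e+00,  1.18000832e-05,  2.68881510e+00]), 'contact_force': array([-0.11740157, -0.37399632, -0.57290178]), 'wrist_torque': array([-0.01038993,  0.0051469 ,  0.03573932]), 'grasp_force': 0.0, 'opening': 1.0009158154611963}
```

View pics/top0.png

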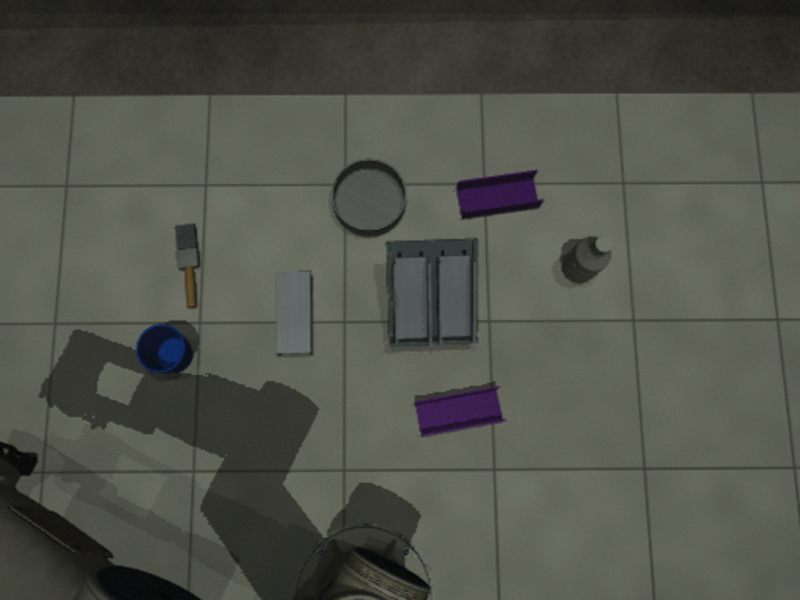

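View pics/side0.png

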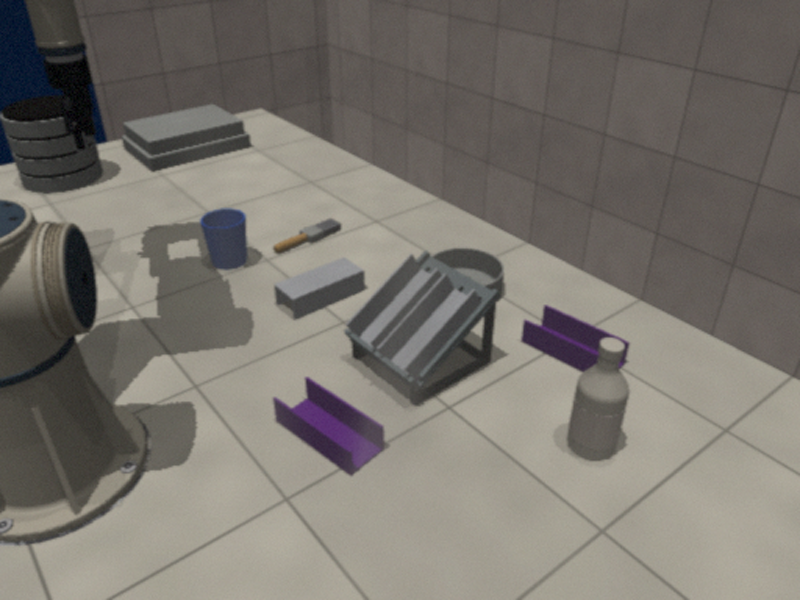

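Both views agree on the scene. In the top view (800x600 pixels) these could be taken for the loose channel:
- a silver closed-back channel on the bench at (294,313)
- the two silver channels on the rack at (411,300) and (456,297)
- purple look-alikes at (499,195) and (459,410)

I choose the one at (294,313): it is aluminium, open side down, on the bench. Next is a close crop to check it.

```bash
python3 - <<'E'
import cv2,numpy as np
t=cv2.imread("top0.png");s=cv2.imread("side0.png")
# top crop: cols 165..325, rows 145..235 ; side crop: 165..325,150..270
a=cv2.resize(t[145:235,165:315],(800,480),interpolation=cv2.INTER_CUBIC)
a=np.clip(a*1.5,0,255).astype('uint8')
cv2.imwrite("pics/ctop.png",a)
b=cv2.resize(s[155:260,170:325],(800,542),interpolation=cv2.INTER_CUBIC)
cv2.imwrite("pics/cside.png",b)
E
```

```text
(no output)
```

View pics/ctop.png

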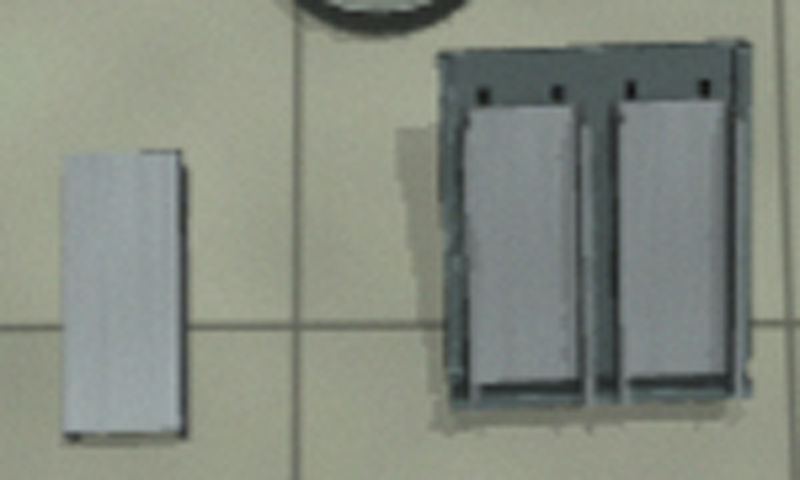

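View pics/cside.png

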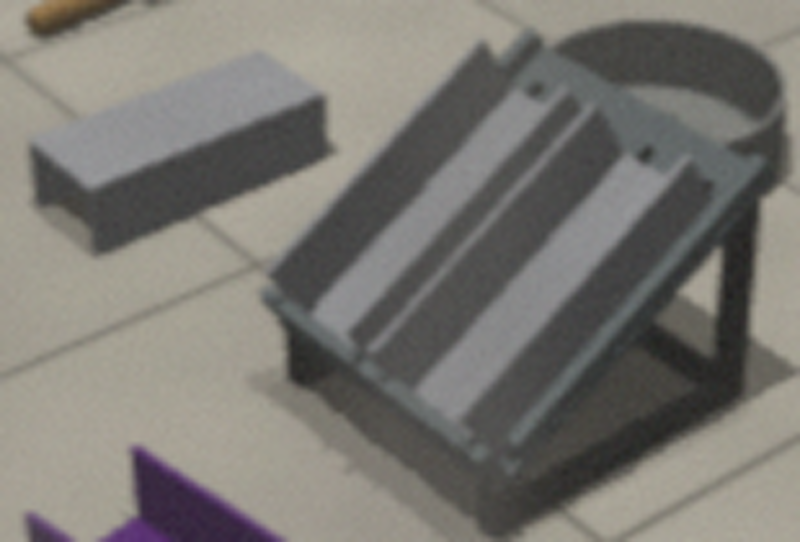

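The crop confirms a plain silver closed-back channel on the bench, with corners near crop (62,152) to (183,435). The rack channels' floors are bright strips, with upper ends near (520,105) and (672,101). Now I'll measure.

```bash
cat > h.py <<'E'
import numpy as np,cv2
from rig import r
C={}
for n in("side","top"):
    i=r.camera_info(n);R=cv2.Rodrigues(np.array(i["rvec"]))[0];C[n]=(np.array(i["K"]),R,np.array(i["tvec"]))
def ray(n,px):
    K,R,t=C[n];d=R.T@np.linalg.inv(K)@np.array([px[0],px[1],1.]);return -R.T@t,d
def onplane(n,px,p0,nn):
    c,d=ray(n,px);return c+d*(np.dot(np.array(p0)-c,nn)/np.dot(d,nn))
def onz(n,px,z): return onplane(n,px,[0,0,z],np.array([0,0,1.]))
def proj(n,P):
    K,R,t=C[n];p=K@(R@np.array(P)+t);return p[:2]/p[2]
ct=lambda u,v:(165+(u+.5)/5.3333-.5,145+(v+.5)/5.3333-.5)
cs=lambda u,v:(170+(u+.5)/5.161-.5,155+(v+.5)/5.161-.5)
E
python3 - <<'E'
from h import *
np.set_printoptions(precision=1,suppress=True)
for n in C: print(n,ray(n,(0,0))[0])
t=cv2.imread("top0.png")
g=t.astype(int)
m=((g[:,:,0]-g[:,:,2]>-4)&(g.sum(2)>290)).astype('uint8')   # bluish bright grey
k,lab,st,ce=cv2.connectedComponentsWithStats(m)
for i in range(1,k):
    if st[i][4]>300:
        cn=max(cv2.findContours((lab==i).astype('uint8'),0,1)[0],key=cv2.contourArea)
        q=cv2.boxPoints(cv2.minAreaRect(cn.astype(np.float32)))
        print(st[i],ce[i],[p for p in q]); 
        print("  z45:",[onz("top",p,45) for p in q], onz("top",ce[i],45))
print("loose by hand",[onz("top",ct(*p),45) for p in[(62,152),(182,150),(184,435),(63,435)]])
# side corners of the loose back
print("loose side",[onz("side",cs(*p),45) for p in[(30,147),(94,191),(326,96),(258,52)]])
print("rack top edge",[onz("top",ct(*p),135) for p in[(470,52),(595,47),(730,43)]])
print("rack low lip",[onz("top",ct(*p),35) for p in[(455,408),(745,398)]])
E
```

```text
side [ -28.9 -810.4  709.1]
top [ 272.2  -30.8 1458.9]
[ 177  173   21   53 1090] [187.  199.4] [array([177., 173.], dtype=float32), array([197., 173.], dtype=float32), array([197., 225.], dtype=float32), array([177., 225.], dtype=float32)]
  z45: [array([604.7, 168.3,  45. ]), array([604.4, 107.5,  45. ]), array([445.6, 105.3,  45. ]), array([445.9, 164.8,  45. ])] [523.1 136.5  45. ]
loose by hand [array([604.4, 170.7,  45. ]), array([605.2, 102.3,  45. ]), array([442.1,  99. ,  45. ]), array([442.5, 166.5,  45. ])]
loose side [array([440.3, 154.8,  45. ]), array([445.4,  94.1,  45. ]), array([602.4,  97.3,  45. ]), array([600.3, 163.9,  45. ])]
rack top edge [array([637.3, -60.5, 135. ]), array([ 639.8, -127.8,  135. ]), array([ 641.6, -200.6,  135. ])]
rack low lip [array([457.7, -52.3,  35. ]), array([ 462.4, -215.7,   35. ])]
```

```bash
cat >> h.py <<'E'
from scipy.spatial.transform import Rotation as Ro
yaw=0.030
def deck(X=553.2,Y=-131,yaw=yaw):
    return np.array([X,Y,85.]),(Ro.from_euler('z',yaw)*Ro.from_euler('y',-np.pi/6)).as_matrix()
def ondeck(n,px,h):
    o,R=deck();P=onplane(n,px,o+R[:,2]*h,R[:,2]);return R.T@(P-o)
E
python3 - <<'E'
from h import *
np.set_printoptions(precision=1,suppress=True)
P=lambda s,n,h,f,l:print(s,n,h,[ondeck(n,f(*p),h)[:2] for p in l])
P("deck top corners(rail h12)","top",12,ct,[(437,55),(752,42)])
P("L floor upper end","top",4,ct,[(520,105)]);P("R floor upper end","top",4,ct,[(672,101)])
P("L right leg edge centre","top",45,ct,[(587,126),(590,400)])
P("R right leg edge","top",45,ct,[(743,105),(743,392)])
P("L floor right edge","top",4,ct,[(575,120),(580,375)])
P("R floor right edge","top",4,ct,[(725,115),(730,370)])
P("L floor left occl at 45","top",45,ct,[(467,110),(470,380)])
P("R floor left occl at 45","top",45,ct,[(620,110),(625,380)])
P("L right leg edge","side",45,cs,[(371,348),(588,108)])
P("L left leg edge","side",45,cs,[(270,285),(486,45)])
P("R right leg edge","side",45,cs,[(688,165)])
P("L floor left","side",4,cs,[(318,310),(520,92)])
P("L floor right","side",4,cs,[(350,332),(552,102)])
P("R floor left","side",4,cs,[(415,380),(628,155)])
P("R floor right","side",4,cs,[(465,415),(662,170)])
E
```

```text
deck top corners(rail h12) top 12 [array([101.7,  86. ]), array([102.9, -82.4])]
L floor upper end top 4 [array([70.2, 41.8])]
R floor upper end top 4 [array([ 69.5, -40.5])]
L right leg edge centre top 45 [array([69.1,  8.8]), array([-86.4,   8.7])]
R right leg edge top 45 [array([ 77.6, -73.2]), array([-84.9, -74.8])]
L floor right edge top 4 [array([60.7, 12.1]), array([-88.1,  11. ])]
R floor right edge top 4 [array([ 60.6, -69.3]), array([-88.2, -73.2])]
L floor left occl at 45 top 45 [array([80.1, 71.7]), array([-72.2,  73.8])]
R floor left occl at 45 top 45 [array([77.2, -8.6]), array([-75.4, -10.4])]
L right leg edge side 45 [array([-89.2, -12.2]), array([ 65.5, -11.6])]
L left leg edge side 45 [array([-94.3,  60.8]), array([67.1, 64.1])]
R right leg edge side 45 [array([ 66. , -77.7])]
L floor left side 4 [array([-83.8,  62.9]), array([68.6, 62.1])]
L floor right side 4 [array([-82.9,  37.9]), array([72.7, 41.9])]
R floor left side 4 [array([-82.5, -12. ]), array([ 69.1, -16.7])]
R floor right side 4 [array([-81.5, -47.7]), array([ 71.3, -38.1])]
```

```bash
cat >> h.py <<'E'
np.set_printoptions(precision=4,suppress=True)
F=np.diag([-1.,1,-1])
Rb=Ro.from_euler('z',0.022).as_matrix()@F
Rd=deck()[1]@F
def nest(x=-10,y=-1.2,z=4): o,R=deck();return o+R@np.array([x,y,z])
def d(p,R,p0=None,R0=None):
    s=r.sense();p0=s["eef_pos"] if p0 is None else p0
    R0=Ro.from_euler('xyz',s["tcp_rot"]).as_matrix() if R0 is None else R0
    print(R0.T@(np.array(p)-p0)/200, Ro.from_matrix(R0.T@R).as_rotvec()/np.pi)
E
python3 - <<'E'
from h import *
d([523,133,160],Rb); d([400,350,200],Rb)
print(nest(), nest(z=4+5))
E
```

```text
[-2.0604 -1.3804  0.3549] [-0.0004 -0.0001 -0.1511]
[-1.0328 -0.674   0.154 ] [-0.0004 -0.0001 -0.1511]
[ 542.5805 -132.5192   83.4641] [ 540.0817 -132.5942   87.7942]
```

```bash
python3 -m inch '[[[-1,-0.67,0.1,0,0,-0.151],[-1,-0.67,0.1,0,0,-0.151],[-1,-0.67,0.1,0,0,-0.151],[-1,-0.67,0.1,0,0,-0.151],[-1,-0.67,0.1,0,0,-0.151],[-1,-0.67,0.1,0,0,-0.151],[-1,-0.67,0.1,0,0,-0.151],[-1,-0.67,0.1,0,0,-0.151]]]' 1
python3 -c "
from h import *
d([523,133,160],Rb)"
```

```text
clock: 0.77
eef_pos: [395.3, 352.3, 211.0]
tcp_rot: [-3.141, -0.001, -3.123]
contact_force: [-1.0, 0.1, 0.4]
opening: 1.0
grasp_force: 0.0
[-0.6186 -1.108   0.2552] [-0.0002 -0.0002 -0.0012]
```

```bash
python3 -m inch '[[[-0.6,-1,0.2,0,0,-0.001],[-0.6,-1,0.2,0,0,-0.001],[-0.6,-1,0.2,0,0,-0.001],[-0.6,-1,0.2,0,0,-0.001],[-0.6,-1,0.2,0,0,-0.001],[-0.6,-1,0.2,0,0,-0.001],[-0.6,-1,0.2,0,0,-0.001],[-0.6,-1,0.2,0,0,-0.001]]]'
python3 -c "
from h import *
d([523,133,70],Rb);d([523,133,5],Rb)"
```

```text
clock: 1.43
eef_pos: [519.3, 156.5, 170.8]
tcp_rot: [3.141, -0.001, -3.119]
contact_force: [-0.3, -0.4, 0.2]
opening: 0.998
grasp_force: 0.0
[-0.0162 -0.1181  0.5041] [ 0.     -0.0002  0.0003]
[-0.0164 -0.1182  0.8291] [ 0.     -0.0002  0.0003]
```

```bash
python3 -m inch '[[[-0.016,-0.12,0.2,0,0,0],[-0.016,-0.12,0.4,0,0,0],[-0.016,-0.12,0.48,0,0,0],[-0.016,-0.12,0.5,0,0,0],[-0.016,-0.12,0.5,0,0,0]]]'
python3 - <<'E'
from h import *
d([523,133,5],Rb)
f=r.grab_frame("side");cv2.imwrite("pics/s1.png",cv2.resize(f[120:230,150:310,::-1],(800,550),interpolation=cv2.INTER_CUBIC))
E
```

```text
clock: 1.85
eef_pos: [521.5, 134.0, 70.4]
tcp_rot: [-3.141, -0.003, -3.115]
contact_force: [-0.3, 0.5, 0.5]
opening: 1.003
grasp_force: 0.0
[-0.0081 -0.0053  0.3268] [-0.0001 -0.0008  0.0014]
```

View pics/s1.png

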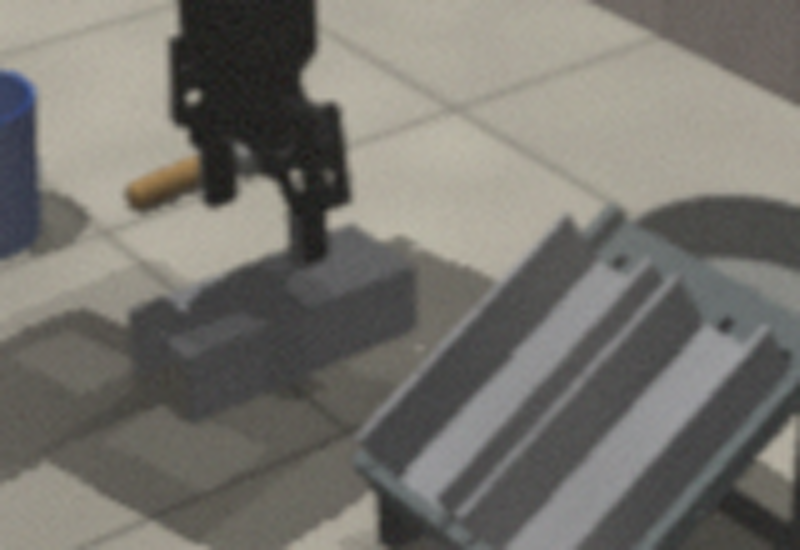

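The open fingers, with tips at crop (218,200) and (315,258), straddle the loose channel. I'll descend and watch the force.

```bash
python3 -m inch '[[[-0.006,-0.004,0.06,0,0,0],[-0.006,-0.004,0.11,0,0,0],[-0.006,-0.004,0.15,0,0,0],[-0.006,-0.004,0.18,0,0,0],[-0.006,-0.004,0.2,0,0,0],[-0.006,-0.004,0.2,0,0,0]]]'
```

```text
clock: 2.4
eef_pos: [523.4, 131.8, 30.3]
tcp_rot: [-3.141, -0.001, -3.117]
contact_force: [0.8, 0.5, -0.3]
opening: 1.003
grasp_force: 0.0
```

```bash
python3 -m inch '[[[0,0,0.03,0,0,0],[0,0,0.06,0,0,0],[0,0,0.09,0,0,0],[0,0,0.12,0,0,0],[0,0,0.127,0,0,0],[0,0,0.127,0,0,0]]]' && python3 -m inch '[[[0,0,0,0,0,0],[0,0,0,0,0,0],[0,0,0,0,0,0],[0,0,0,0,0,0],[0,0,0,0,0,0],[0,0,0,0,0,0]]]' -1 50
```

```text
clock: 2.9
eef_pos: [523.5, 131.9, 5.2]
tcp_rot: [-3.141, -0.001, -3.117]
contact_force: [0.6, -0.1, -0.1]
opening: 1.003
grasp_force: 0.0
clock: 3.4
eef_pos: [524.3, 132.1, 6.3]
tcp_rot: [3.141, 0.001, -3.117]
contact_force: [-0.2, 1.0, 6.0]
opening: 0.763
grasp_force: 56.3
```

```bash
python3 -m inch '[[[0,0,-0.1,0,0,0],[0,0,-0.25,0,0,0],[0,0,-0.4,0,0,0],[0,0,-0.6,0,0,0],[0,0,-0.8,0,0,0],[0,0,-0.97,0,0,0],[0,0,-1,0,0,0],[0,0,-1,0,0,0]]]'
python3 - <<'E'
from h import *
d(nest(z=114),Rd)
E
```

```text
clock: 4.07
eef_pos: [525.2, 132.2, 208.1]
tcp_rot: [3.141, 0.005, -3.117]
contact_force: [0.1, 0.0, -3.1]
opening: 0.766
grasp_force: 57.6
[ 0.2217 -1.3271  0.1448] [-0.0002 -0.1652 -0.0017]
```

```bash
python3 -m inch '[[[0.05,-0.1,0,0,-0.03,0],[0.1,-0.3,0,0,-0.06,0],[0.15,-0.5,0,0,-0.09,0],[0.2,-0.7,0,0,-0.12,0],[0.22,-0.9,0,0,-0.15,-0.001],[0.22,-1,0,0,-0.165,-0.0015],[0.22,-1,0,0,-0.165,-0.0015],[0.22,-1,0,0,-0.165,-0.0015]]]'
python3 - <<'E'
from h import *
d(nest(z=114),Rd)
E
```

```text
clock: 4.73
eef_pos: [481.7, -70.7, 202.8]
tcp_rot: [-3.141, 0.514, -3.116]
contact_force: [-0.4, 0.9, -2.2]
opening: 0.767
grasp_force: 57.4
[ 0.0403 -0.318   0.1154] [-0.0008 -0.003  -0.0012]
```

```bash
python3 -m inch '[[[0.01,-0.08,0.03,0,-0.001,-0.001],[0.02,-0.17,0.06,0,-0.002,-0.001],[0.03,-0.25,0.09,0,-0.003,-0.001],[0.04,-0.31,0.11,0,-0.003,-0.001],[0.04,-0.318,0.115,-0.001,-0.003,-0.001],[0.04,-0.318,0.115,-0.001,-0.003,-0.001],[0.04,-0.318,0.115,-0.001,-0.003,-0.001]]]'
python3 - <<'E'
from h import *
d(nest(z=114),Rd); d(nest(z=64),Rd)
E
```

```text
clock: 5.32
eef_pos: [490.6, -131.7, 181.0]
tcp_rot: [3.14, 0.525, -3.109]
contact_force: [-0.0, 0.1, -2.9]
opening: 0.765
grasp_force: 57.3
[ 0.0191 -0.0119  0.002 ] [0.0009 0.0005 0.0008]
[ 0.0195 -0.0126  0.252 ] [0.0009 0.0005 0.0008]
```

```bash
python3 -m inch '[[[0.01,-0.01,0.06,0.001,0,0.001],[0.019,-0.012,0.12,0.001,0,0.001],[0.019,-0.012,0.18,0.001,0,0.001],[0.019,-0.012,0.23,0.001,0,0.001],[0.019,-0.012,0.24,0.001,0,0.001],[0.019,-0.012,0.24,0.001,0,0.001]]]'
python3 - <<'E'
from h import *
d(nest(z=64),Rd); d(nest(z=10),Rd)
f=r.grab_frame("side");cv2.imwrite("pics/s2.png",cv2.resize(f[130:260,185:345,::-1],(739,600),interpolation=cv2.INTER_CUBIC))
f=r.grab_frame("top");cv2.imwrite("pics/t2.png",np.clip(cv2.resize(f[140:240,225:325,::-1],(600,600),interpolation=cv2.INTER_CUBIC)*1.6,0,255))
E
```

```text
clock: 5.82
eef_pos: [512.0, -133.1, 138.1]
tcp_rot: [-3.141, 0.526, -3.111]
contact_force: [-0.3, 0.3, -2.7]
opening: 0.766
grasp_force: 57.3
[ 0.004  -0.0019  0.013 ] [0.     0.0009 0.0002]
[ 0.0048 -0.0019  0.283 ] [0.     0.0009 0.0002][ WARN:0@2.745] global loadsave.cpp:1063 imwrite_ Unsupported depth image for selected encoder is fallbacked to CV_8U.
```

View pics/s2.png

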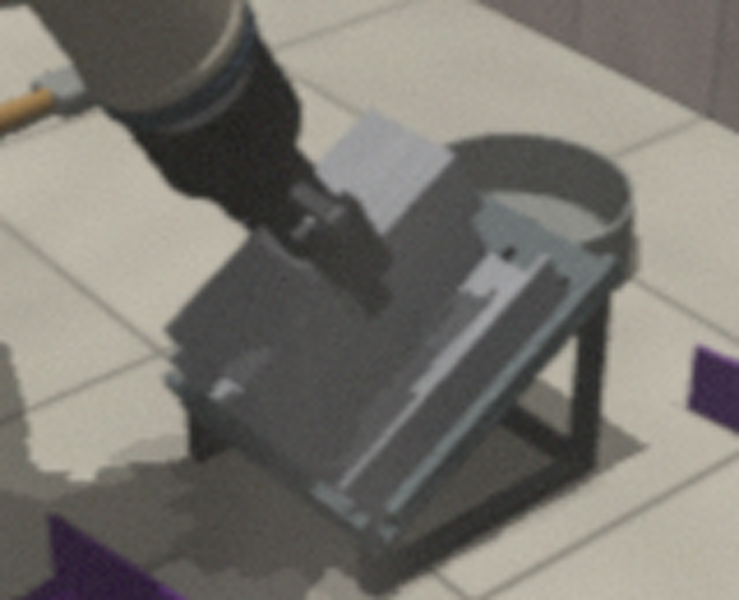

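View pics/t2.png

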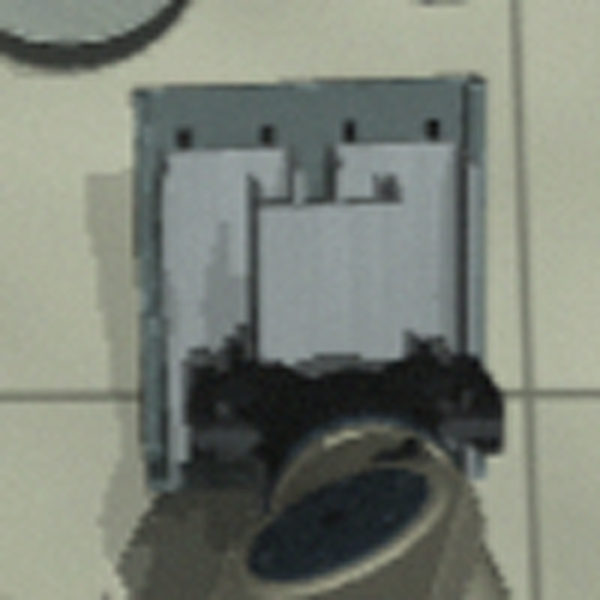

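The side crop shows the channel held parallel to the deck and above both channels. In the top crop its upper end runs (256,205) to (402,200). I'll check where that lies in the deck frame.

```bash
python3 - <<'E'
from h import *
c=lambda u,v:(225+(u+.5)/6-.5,140+(v+.5)/6-.5)
o,R=deck()
print("TCP deck",R.T@(r.sense()["eef_pos"]-o))
for p in[(256,204),(402,200)]: print(ondeck("top",c(*p),105.6))
for p in[(168,150),(285,150),(340,147),(455,143)]: print("floor end",ondeck("top",c(*p),4))
for p in[(297,190),(475,165)]: print("leg edge",ondeck("top",c(*p),45))
E
```

```text
TCP deck [-8.7002 -1.373  67.2667]
[ 72.6559  33.5464 105.6   ]
[ 72.1645 -31.7586 105.6   ]
floor end [70.2499 69.2167  4.    ]
floor end [68.2396 12.9669  4.    ]
floor end [ 68.7914 -13.515    4.    ]
floor end [ 68.8108 -68.9014   4.    ]
leg edge [60.2979 10.5266 45.    ]
leg edge [ 69.4853 -72.8537  45.    ]
```

```bash
python3 -m inch '[[[0.006,-0.005,0,0,0,0],[0.006,-0.005,0.04,0,0,0],[0.006,-0.005,0.08,0,0,0],[0.006,-0.005,0.12,0,0,0],[0.006,-0.005,0.16,0,0,0],[0.006,-0.005,0.2,0,0,0],[0.006,-0.005,0.23,0,0,0],[0.006,-0.005,0.23,0,0,0]]]' && python3 -m inch '[[[0,0,0.01,0,0,0],[0,0,0.02,0,0,0],[0,0,0.03,0,0,0],[0,0,0.03,0,0,0]]]'
python3 -c "
from h import *
o,R=deck();print('TCP deck',R.T@(r.sense()['eef_pos']-o))"
```

```text
clock: 6.58
eef_pos: [534.9, -134.5, 99.1]
tcp_rot: [-3.141, 0.526, -3.114]
contact_force: [-0.8, 0.1, -2.2]
opening: 0.767
grasp_force: 57.4
clock: 6.92
eef_pos: [538.5, -134.3, 95.9]
tcp_rot: [-3.139, 0.523, -3.112]
contact_force: [0.1, -0.8, -2.7]
opening: 0.764
grasp_force: 57.4
TCP deck [-7.3026 -2.8277 16.8575]
```

```bash
python3 -m inch '[[[0.006,0.003,0.01,0,0,0],[0.011,0.004,0.02,0,0,0],[0.011,0.004,0.02,0,0,0],[0.011,0.004,0.02,0,0,0]]]'; python3 -c "
from h import *
o,R=deck();print('TCP deck',R.T@(r.sense()['eef_pos']-o))"
python3 -m inch '[[[0,0,0.004,0,0,0],[0,0,0.008,0,0,0],[0,0,0.008,0,0,0]]]'; python3 -c "
from h import *
o,R=deck();print('TCP deck',R.T@(r.sense()['eef_pos']-o))"
```

```text
clock: 7.25
eef_pos: [538.9, -133.1, 92.9]
tcp_rot: [-3.14, 0.519, -3.113]
contact_force: [-0.1, -1.0, -3.0]
opening: 0.763
grasp_force: 57.4
TCP deck [-8.46   -1.6905 13.9907]
clock: 7.5
eef_pos: [540.0, -133.1, 92.0]
tcp_rot: [-3.14, 0.519, -3.113]
contact_force: [0.1, -0.0, -2.9]
opening: 0.765
grasp_force: 57.4
TCP deck [-7.9954 -1.7533 12.6422]
```

```bash
python3 -m inch '[[[0.004,0,0.004,0,-0.0014,0],[0.007,0,0.008,0,-0.0014,0],[0.007,0,0.008,0,-0.0014,0]]]'; python3 -m inch '[[[0,0,0.003,0,0,0],[0,0,0.005,0,0,0],[0,0,0.005,0,0,0]]]'; python3 -c "
from h import *
o,R=deck();print('TCP deck',R.T@(r.sense()['eef_pos']-o))"
```

```text
clock: 7.75
eef_pos: [540.3, -132.9, 92.0]
tcp_rot: [-3.139, 0.519, -3.114]
contact_force: [0.2, 0.1, -2.0]
opening: 0.768
grasp_force: 57.4
clock: 8.0
eef_pos: [540.9, -132.8, 91.4]
tcp_rot: [-3.139, 0.519, -3.114]
contact_force: [-0.2, 0.2, -2.6]
opening: 0.763
grasp_force: 57.4
TCP deck [-7.4759 -1.4563 11.7149]
```

```bash
python3 -m inch '[[[0.005,0,0.003,0,0,0],[0.01,0,0.006,0,0,0],[0.01,0,0.006,0,0,0],[0.01,0,0.006,0,0,0]]]'; python3 -c "
from h import *
s=r.sense();o,R=deck();print('TCP deck',R.T@(s['eef_pos']-o),s['qpos'],s['wrist_torque'])"
```

```text
clock: 8.33
eef_pos: [540.0, -132.7, 90.4]
tcp_rot: [-3.139, 0.517, -3.114]
contact_force: [0.7, -0.6, -2.3]
opening: 0.765
grasp_force: 57.4
TCP deck [-8.7481 -1.3471 11.2464] [-0.3569  0.3126  2.2523  1.116   0.2055 -3.0165] [-0.0258  0.4745 -0.021 ]
```

Joint 6 is at −3.0165, right by its −3.02 limit, which explains the lag. I'll ease it slightly with a small positive wz while finishing the last millimetres.

```bash
python3 -m inch '[[[0,0,0.003,0,0,0.001],[0,0,0.006,0,0,0.002],[0,0,0.006,0,0,0.002],[0,0,0.006,0,0,0.002]]]'; python3 -c "
from h import *
s=r.sense();o,R=deck();print('TCP deck',R.T@(s['eef_pos']-o),s['qpos'],s['wrist_torque'])"
```

```text
clock: 8.67
eef_pos: [540.5, -132.6, 89.6]
tcp_rot: [3.14, 0.517, -3.121]
contact_force: [-4.8, -0.6, 1.6]
opening: 0.763
grasp_force: 58.3
TCP deck [-8.7317 -1.2244 10.3192] [-0.3563  0.3148  2.2518  1.1229  0.2046 -3.0166] [0.1356 0.2601 0.1122]
```

```bash
python3 -m inch '[[[0,0,0.003,0,0,0],[0,0,0.005,0,0,0],[0,0,0.005,0,0,0]]]'; python3 -c "
from h import *
s=r.sense();o,R=deck();print('TCP deck',R.T@(s['eef_pos']-o),s['qpos'],s['wrist_torque'])"
```

```text
clock: 8.92
eef_pos: [540.6, -132.6, 89.3]
tcp_rot: [3.14, 0.516, -3.121]
contact_force: [-15.1, -1.8, 15.4]
opening: 0.765
grasp_force: 60.0
TCP deck [-8.804  -1.2479 10.0525] [-0.3559  0.3154  2.2516  1.1232  0.2039 -3.0167] [0.383  0.5617 0.3373]
```

```bash
python3 -m inch '[[[0,0,-0.003,0,0,0],[0,0,-0.003,0,0,0],[0,0,-0.003,0,0,0],[0,0,-0.003,0,0,0],[0,0,-0.003,0,0,0],[0,0,-0.003,0,0,0]]]' 0.75 20; python3 - <<'E'
from h import *
s=r.sense();o,R=deck();print('TCP deck',R.T@(s['eef_pos']-o),s['qpos'])
f=r.grab_frame("side");cv2.imwrite("pics/s3.png",cv2.resize(f[130:260,185:345,::-1],(739,600),interpolation=cv2.INTER_CUBIC))
E
```

```text
clock: 9.42
eef_pos: [541.2, -132.7, 89.4]
tcp_rot: [3.14, 0.516, -3.121]
contact_force: [0.6, 0.1, -0.2]
opening: 0.879
grasp_force: 0.0
TCP deck [-8.2874 -1.3252  9.8282] [-0.3556  0.3159  2.2503  1.1184  0.2042 -3.0116]
```

View pics/s3.png

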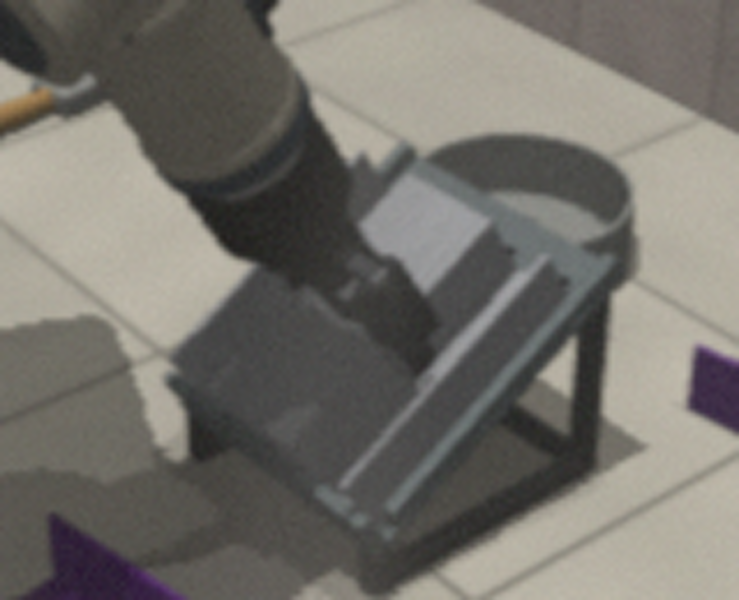

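The channel is nested: its back sits about level with the leg edges, its upper corner is at crop (490,220), and the force is zero. I'll retreat along the deck normal.

```bash
python3 -m inch '[[[0,0,-0.04,0,0,0],[0,0,-0.1,0,0,0],[0,0,-0.18,0,0,0],[0,0,-0.28,0,0,0],[0,0,-0.38,0,0,0],[0,0,-0.48,0,0,0],[0,0,-0.55,0,0,0],[0,0,-0.55,0,0,0]]]'; python3 -m inch '[[[0,0.1,-0.1,0,0,0],[0,0.3,-0.2,0,0,0],[0,0.5,-0.25,0,0,0],[0,0.7,-0.25,0,0,0],[0,0.9,-0.25,0,0,0],[0,1,-0.25,0,0,0],[0,1,-0.25,0,0,0],[0,1,-0.25,0,0,0]]]'
python3 - <<'E'
from h import *
print(r.sense()['qpos'])
f=r.grab_frame("side")[130:260,185:345,::-1];g=r.grab_frame("top")[140:240,225:325,::-1]
cv2.imwrite("pics/f.png",np.hstack([cv2.resize(f,(440,358),interpolation=2),np.clip(cv2.resize(g,(358,358),interpolation=2)*1.5,0,255).astype('uint8')]))
E
```

```text
clock: 10.13
eef_pos: [486.9, -134.4, 187.4]
tcp_rot: [-3.141, 0.519, -3.121]
contact_force: [-0.0, -0.8, -0.7]
opening: 0.877
grasp_force: 0.0
clock: 10.8
eef_pos: [458.0, 69.9, 228.8]
tcp_rot: [3.137, 0.517, -3.12]
contact_force: [-0.5, -0.4, 0.3]
opening: 0.873
grasp_force: 0.0
[ 0.2155 -0.135   2.3135 -0.2055  0.4621 -1.2175]
```

View pics/f.png

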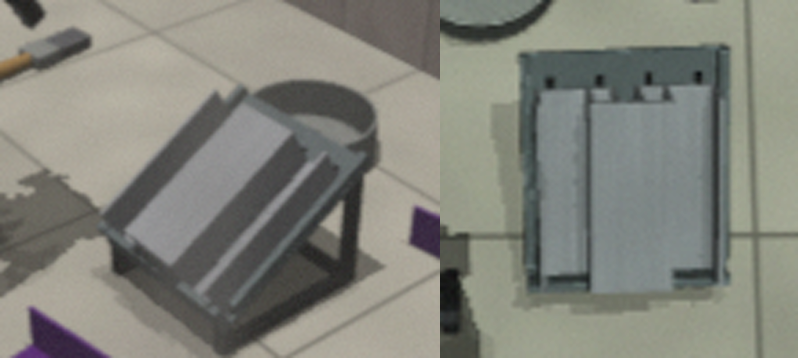

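The side panel shows the channel seated between the outer legs, and the top panel shows its back from (590,101) to (672,292). I'll check its position in numbers.

```bash
python3 - <<'E'
from h import *
c=lambda u,v:(225+(u-440+.5)/3.58-.5,140+(v+.5)/3.58-.5)
for p in[(590,102),(674,100),(591,291),(673,291)]: print(ondeck("top",c(*p),49))
for p in[(540,92),(710,87)]: print("floor end",ondeck("top",c(*p),4))
c=lambda u,v:(185+(u+.5)/2.75-.5,130+(v+.5)/2.75-.5)
for p in[(222,97),(293,132),(126,231),(174,265)]: print("side",ondeck("side",c(*p),49))
E
```

```text
[71.3462 31.8285 49.    ]
[ 70.6161 -33.8033  49.    ]
[-87.9555  33.4343  49.    ]
[-90.5016 -33.0684  49.    ]
floor end [67.9924 69.3028  4.    ]
floor end [ 67.2754 -67.8775   4.    ]
side [64.1549 52.4735 49.    ]
side [ 69.2119 -37.1049  49.    ]
side [-89.6667  27.7881  49.    ]
side [-88.1507 -38.0778  49.    ]
```

```bash
python3 -c "
from rig import r
print(r.sign_off())"
```

```text
the job is handed in; nothing more can be done
None
```

The loose channel is nested upside down over the two rack channels. The final pictures show its legs fully down, its ends within about 2–3 mm of theirs, and nothing else visibly moved. The job was handed in at about 11 s.

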